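# Set a beaker mouth down on the centring head and hold it there for the jaws

### The arm

A 6-joint arm with a two-finger parallel gripper is mounted at the origin on the work surface. World frame = base frame: x ahead of the robot, y to its left, z up, the work surface at z = 0. Lengths are in mm, angles in degrees, forces in N, time in s.
With the tool pointing down it reaches from about 350 to 850 mm from the base axis. Payload 8.1 kg.
Tool frame: the origin (TCP) lies at the very end of the fingers, on their centre line; the grasp point (between the pads) lies 19 mm behind it (r.grip_depth is the distance from the TCP to the grasp point, in mm); z points along the fingers, y is the direction in which the jaws open and shut (so a half turn about z gives the same grasp; the last joint's range is limited). The gripper opens to 85 mm and grips with 20 to 120 N. Pads are 22 mm wide; open, the fingers measure 114 mm over their backs; the gripper's body (76 mm by 85 mm) begins 54 mm behind the grasp point. The pads swing forward as they close: fully open they stand 13 mm farther back than shut.
Start: joints at [62.028, 7.471, 85.268, -0, 87.261, -4.893], TCP at [235.177, 551.994, 231.292] pointing down, gripper open.
Joint ranges: [-169.43, 169.43], [-51.17, 129.36], [1.28, 143.12], [-76.62, 256.62], [0, 156.53], [-152.29, 152.29]. Speed limits (degrees/s): [136.94, 136.94, 159.86, 180, 180, 180].

### API

Orientations are given as [roll, pitch, yaw] about the fixed x, y, z axes, in that order (R = Rz(yaw) Ry(pitch) Rx(roll)).
In Python, from bench import r gives the robot as it stands.
- The arm moves only by the tool move_arm, never from a script. Its argument "series" is a list of rows, each an object with "gripper": the opening, from 0 (shut) to 1 (fully open); "translation": the shift along the tool's x, y, z in mm, a list of three; "twist": the turn, a rotation vector about the tool's x, y, z in degrees, a list of three. In form: [{"gripper": gripper, "translation": [tx, ty, tz], "twist": [ax, ay, az]}, ...]. A call has 1 to 8 rows; each row shifts and turns the pose as measured when the row begins, along the tool's axes as they then stand; what a row does not reach is not made up. A row lasts 1/12 s, in which the tool goes at most 41.7 mm and 7.16 degrees, less where a joint would pass 70% of its speed; a pose out of reach is approached as far as the arm can. A call is refused whole if a number of a shift passes 41.7 or a number of a turn 7.16, either way. A call with a gripper value outside its range is refused whole. The fingers move at their own pace and stop on an object; "force" is the grip in N (left out, the last holds). Time passes only in rows, so rows that do not move let the fingers close. It gives the time, the measured TCP pose, the force and the opening at its end, in the units of the state.
- r.sense(): the state, without advancing time (a new reading comes with each control period).
- r.snapshot(name): name is "scene" or "top" or "wrist"; returns a dict with "pixels" (420x560x3 uint8, red, green, blue), "fovy" (degrees; the focal length in pixels is half the picture's height over the tangent of half this angle, whatever the lens; pixels are square), "cx", "cy" (the principal point, pixels), "xyz" and "orientation" of the camera in the world; the wrist camera has in their place "hand_eye" (4x4, takes a point from camera to tool coordinates, whose origin is the TCP and whose axes are the flange's). Camera axes: x right, y down, z forward; pixel columns grow to the right and rows downward; lengths in mm; the calibration is good to about 2 mm. A picture is of the moment at which its call begins: read the wrist's pose just before it. There is no depth.
- r.hand_in(): hands the job in, once; it reports no verdict.
The state is a dict: "time": time; "joint_pos": joint angles; "qd": joint speeds; "joint_efforts": joint torques, N m; "tool_pos": TCP position; "tcp_rot": TCP orientation; "ft_force": force on the tool from outside, world axes, zero at the start; "wrist_torque": the same for the moment, N m; "finger_gap": finger opening in mm.
Only numpy, scipy, OpenCV 4.12 (cv2) and the standard library are available. Lean on these libraries where they do the work, as an engineer would, in place of code of your own. Each camera call takes 0.05 s, during which the arm holds its last target. There are 200 camera calls.

### The job

Take the unglazed beaker out of the sloping cradle and turn it mouth down over the plug in the middle of the banding wheel, until its rim sits flat on the wheel head. Press it straight down there with a steady push of about 12 newtons (never beyond 30, the clay would crack), with your hand clear of the wheel head and its jaws, and keep that up for a few seconds as I run in the three jaws. Finish still holding it down like that, without letting up or letting go, and leave the other things on the bench where they are.

Things in the scene. Friction and masses are not known exactly. Their poses are not given: they have to be found in the camera images.
- beaker: Unglazed beige clay tumbler, no handle, 90 mm tall, 60 mm outside diameter (52 inside), last 16 mm tapering to a 49 mm foot; 0.16 to 0.26 kg. Starts lying in the cradle, mouth at the low end. Origin at its centre, 45 mm from rim and foot. z runs along its axis from mouth to foot (straight up when mouth down; in the cradle 30 degrees above level). Round: its turn about z does not matter.
- beaker_mouth (a point): Centre of the beaker's mouth, in the plane of the rim, 45 mm from its centre along its -z; axes as the beaker's.
- cradle: Wooden cradle, fixed: foam-lined V trough 66 mm wide, sloping down 30 degrees towards +x, on a 150 x 90 mm board. It carries the beaker from below, its centre 90 mm above the bench, rim against a stop at the low end. The foot end overhangs by 23 mm; the trough's upper edges lie 19 mm below the beaker's axis. Origin on the bench under the beaker's centre, z up, x level, the way the mouth points.
- wheel: Banding wheel: iron foot 140 mm across with a short column, fixed to the bench; it carries the round head. Origin on the bench on the wheel's axis, z up.
- head: Aluminium wheel head, 200 mm across, flat top 90 mm above the bench; turns stiffly about the upright axis (turn is free). A wooden plug rises 52 mm from its middle (top 142 mm above the bench): 45 mm diameter for 14 mm, then tapering to 28 mm. Three drawn-back jaws around it, pins 28 mm high, nearest faces 63 mm from the axis. Origin on the axis, 20 mm below the head's top, z up.
- seat (a point): Point on the wheel's axis in the flat top of the head (at the root of the plug): the centre of the beaker's mouth belongs here.
- mug: Bystander: unglazed mug with a handle, 82 mm across, 85 mm tall. Origin under its centre.
- bowl: Bystander: unglazed bowl, 104 mm across, 50 mm tall. Origin under its centre.
- jar: Bystander: amber glass jar, 72 mm across, 88 mm tall, with a stick standing out of it to 155 mm. Origin under its centre.
- knife: Bystander: fettling knife with a wooden handle, 165 mm long along its x, 12 mm thick, lying on the bench beside the cradle. Origin below it.
- brush: Bystander: brush lying on the bench. Origin below it.
- mold: Bystander: one half of a plaster mould, 120 x 100 x 45 mm, lying on the bench. Origin under its centre.
- tamper: Bystander: turned wooden tamper, 52 mm across, 70 mm tall. Origin under its centre.
Things that resemble listed ones, but are neither listed nor needed, are in the scene too. What is shaped like the cradle but purple is not meant.

How it is judged:
By the outcome, as a careful person would: the job done as asked, in the order asked, and still so for the second after the job is handed in, while the arm keeps its last pose, push and grip.
It also fails if it takes over 48 s, if anything falls off the work surface, if the arm or the gripper's body presses on something with over 40 N, if the wrist force passes 120 N, or if a joint passes its speed limit or range.

## Working session

There is one attempt and no reset: what is moved stays moved. The work goes in short steps, Python scripts to look and compute and a tool call to move; the robot and the scene stay as the last step left them, time stands still between calls to the robot, and variables do not carry over. Pictures are saved under pics/ and viewed, about 8 in all and at most 12, crops included, and the job is handed in when it is done.

Besides the shell and the picture viewer there is one more tool, called after "Emit:" in YAML: its name, and indented under it one key for each argument. move_arm: Moves the arm, as the interface text tells. Its arguments: {"type":"object","properties":{"series":{"type":"array"},"force":{"type":"number"}},"required":["series"]}

```bash
mkdir -p pics; ls; cat > h.py <<'E'
import numpy as np, cv2
from scipy.spatial.transform import Rotation as R
from bench import r
def Rm(o): return R.from_euler('xyz',o,degrees=True).as_matrix()
def snap(n,f):
    s=r.sense(); d=r.snapshot(n); cv2.imwrite('pics/'+f,d['pixels'][:,:,::-1]); 
    return s,d
def cam(d,s=None):
    if 'hand_eye' in d:
        T=np.eye(4);T[:3,:3]=Rm(s['tcp_rot']);T[:3,3]=s['tool_pos'];return T@np.array(d['hand_eye'])
    T=np.eye(4);T[:3,:3]=Rm(d['orientation']);T[:3,3]=d['xyz'];return T
def ray(d,T,u,v):
    f=210/np.tan(np.radians(d['fovy']/2));p=np.array([(u-d['cx'])/f,(v-d['cy'])/f,1]);return T[:3,3],T[:3,:3]@p
def onz(d,T,u,v,z):
    o,k=ray(d,T,u,v);return o+k*(z-o[2])/k[2]
def proj(d,T,P):
    f=210/np.tan(np.radians(d['fovy']/2));p=T[:3,:3].T@(np.array(P)-T[:3,3]);return f*p[0]/p[2]+d['cx'],f*p[1]/p[2]+d['cy']
E
python3 - <<'E'
from h import *
import pickle
ims=[]
for n in('scene','top'):
    s,d=snap(n,n+'.png');pickle.dump((s,d),open(n+'.pkl','wb'));print({k:v for k,v in d.items() if k!='pixels'})
print(s)
E
```

```text
pics
{'fovy': 46.456432621578685, 'cx': 284.35942733111773, 'cy': 219.0226161939881, 'xyz': array([1234.303003  , -658.04577452, 1181.34113945]), 'orientation': array([-139.09104193,   -0.7638606 ,   49.21433405])}
{'fovy': 49.12442026571548, 'cx': 272.9134523787889, 'cy': 207.84455486665314, 'xyz': array([ 375.47092472,  -32.27058662, 1145.18645652]), 'orientation': array([-171.05851618,    1.49373287,  -88.57472082])}
{'time': 0.05, 'joint_pos': array([ 6.20278591e+01,  7.51507493e+00,  8.53298666e+01,  1.04089500e-03,
        8.72605346e+01, -4.89516944e+00]), 'qd': array([ 0.01387136, -0.05197722, -0.0609824 , -0.01611001, -0.01793249,
       -0.00714133]), 'joint_efforts': array([ 1.54401598e-03, -5.71377325e+01, -5.02333796e+01, -2.07569865e-04,
        8.79865402e-03,  1.27069393e-05]), 'tool_pos': array([234.91685238, 551.50580413, 230.23913846]), 'tcp_rot': array([-1.79894997e+02, -1.00364010e-02,  1.56922969e+02]), 'ft_force': array([ 0.41864368,  0.97648209, -0.61598027]), 'wrist_torque': array([-0.00691173,  0.03483971,  0.00331827]), 'finger_gap': 85.5699008175604}
```

View pics/scene.png

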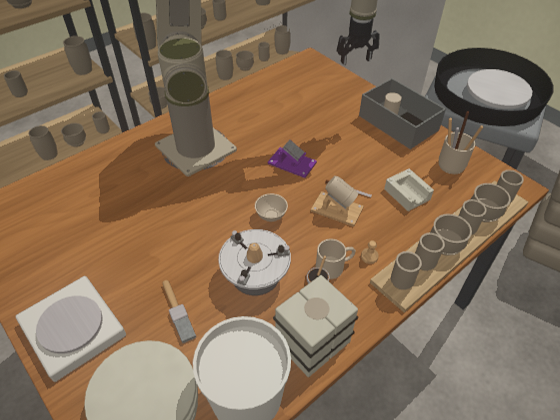

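View pics/top.png

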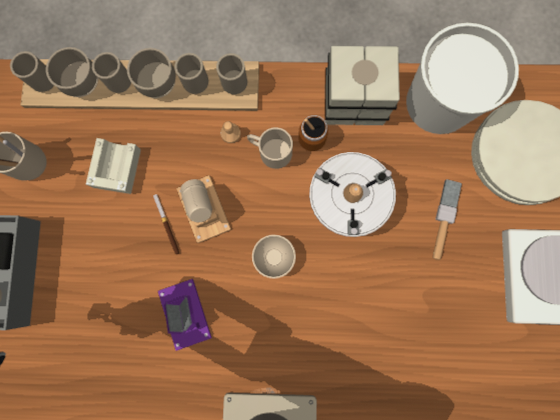

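The scene picture shows the wooden cradle with the beaker at about (340,195), the purple look-alike at (293,158), and the wheel at (255,258). The top picture shows the beaker at (199,202), the purple cradle at (184,315) and the plug at (354,192). Only the wooden cradle at (203,208) fits the description. I'll confirm that in an enlarged crop.

```bash
python3 - <<'E'
from h import *
import pickle
a=cv2.imread('pics/top.png');b=cv2.imread('pics/scene.png')
def c(im,u,v,w,h,k): return cv2.resize(im[v:v+h,u:u+w],None,fx=k,fy=k,interpolation=cv2.INTER_CUBIC)
A=c(a,150,165,100,75,4);B=c(a,302,148,100,90,4)[:300];C=c(b,300,165,100,75,4);D=c(b,210,225,100,75,4)
cv2.imwrite('pics/crops.png',np.vstack([np.hstack([A,c(a,302,155,100,75,4)]),np.hstack([C,D])]))
for n,pts in dict(top=[(199,202,90),(354,192,142),(352,193,90),(274,257,50),(276,148,85),(314,128,88)],scene=[(342,194,90),(254,245,142)]).items():
    s,d=pickle.load(open(n+'.pkl','rb'));T=cam(d)
    for p in pts: print(n,p,onz(d,T,*p).round())
E
```

```text
top (199, 202, 90) [551. 173.  90.]
top (354, 192, 142) [ 572. -181.  142.]
top (352, 193, 90) [ 580. -184.   90.]
top (274, 257, 50) [429.  -5.  50.]
top (276, 148, 85) [686.  -4.  85.]
top (314, 128, 88) [736. -94.  88.]
scene (342, 194, 90) [565. 174.  90.]
scene (254, 245, 142) [ 579. -182.  142.]
```

View pics/crops.png

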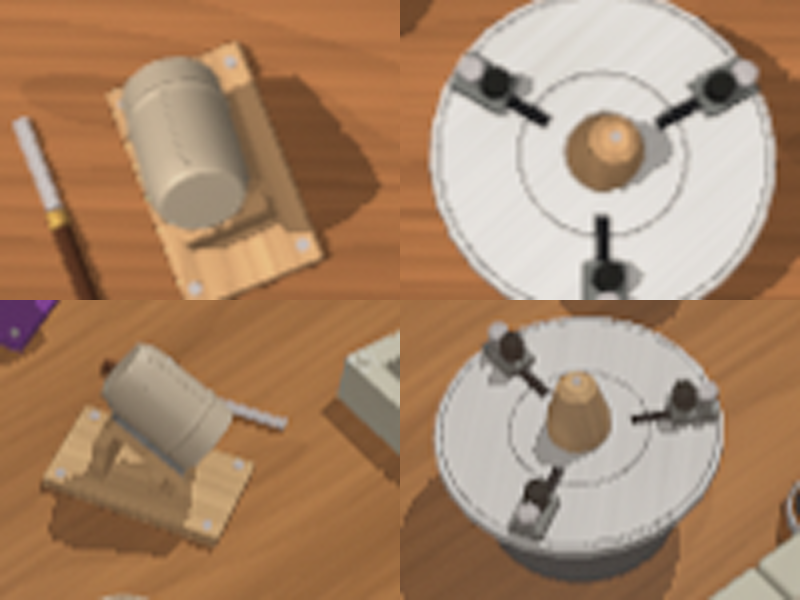

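In the crop, the beaker lies foot-end towards the robot in the wooden cradle. The foot centre is at top (200.5,215), and the mouth points up and left. The plug top is at top (355.3,189.2) and scene (254.2,245.5), and one jaw points to -x. The purple cradle is empty. So the wooden cradle is the right one.

```bash
cat >> h.py <<'E'
def tri(rs):
    A=np.zeros((3,3));b=np.zeros(3)
    for o,k in rs:
        k=k/np.linalg.norm(k);M=np.eye(3)-np.outer(k,k);A+=M;b+=M@o
    return np.linalg.solve(A,b)
def axes(psi,tilt):  # tool z: tilt deg below level, heading psi; y level
    p,t=np.radians(psi),np.radians(tilt)
    z=np.array([np.cos(t)*np.cos(p),np.cos(t)*np.sin(p),-np.sin(t)]);y=np.array([-np.sin(p),np.cos(p),0])
    return np.stack([np.cross(y,z),y,z],1)
def togo(P,M,s=None):
    s=s or r.sense();Rc=Rm(s['tcp_rot'])
    return (Rc.T@(np.array(P)-s['tool_pos'])).round(1), np.degrees(R.from_matrix(Rc.T@M).as_rotvec()).round(2)
def plan(P,M,n,s=None):
    from scipy.spatial.transform import Slerp
    s=s or r.sense();R0=R.from_euler('xyz',s['tcp_rot'],degrees=True);S=Slerp([0,1],R.concatenate([R0,R.from_matrix(M)]))
    p0=np.array(s['tool_pos']);tw=np.degrees((R0.inv()*R.from_matrix(M)).as_rotvec())/n
    for i in range(n):
        print((S(i/n).inv().apply((np.array(P)-p0)/n)).round(0).tolist(),tw.round(2).tolist())
E
python3 - <<'E'
from h import *
import pickle
st,t=pickle.load(open('top.pkl','rb'));ss,c=pickle.load(open('scene.pkl','rb'));Tt=cam(t);Tc=cam(c)
print('plug top',tri([ray(t,Tt,355.3,189.2),ray(c,Tc,254.2,245.5)]), 'ring',onz(t,Tt,352.5,194,90),onz(c,Tc,210+580/4-100,225+(430-300)/4,90))
sc=[(232,62),(303,243),(195,288)]
W=[onz(t,Tt,150+a/4,165+b/4,14) for a,b in sc];print(np.round(W,0))
v=W[0]-W[1];psi=np.degrees(np.arctan2(v[1],v[0]));v2=W[2]-W[1];print('psi',psi,np.degrees(np.arctan2(v2[1],v2[0]))-90)
F=onz(t,Tt,200.5,215,112.5)
# foot centre in scene not seen; mouth? check
m=np.array([np.cos(np.radians(psi)),np.sin(np.radians(psi)),0])
C=F+45*np.cos(np.radians(30))*m;C[2]=90;print('foot',F,'C',C)
# silhouettes: projected outline vs pixels
for n,d,T,o in(('top',t,Tt,(150,165,0)),('scene',c,Tc,(300,165,300))):
    b=axes(psi,30)
    for e in(-45,45):
        q=[proj(d,T,C-b[:,2]*(-e)*-1*-1+30*(np.cos(a)*b[:,0]+np.sin(a)*b[:,1])) for a in np.radians(range(0,360,90))]
        print(n,e,[(round((u-o[0])*4),round((v-o[1])*4+o[2])) for u,v in q])
E
```

```text
plug top [ 579.10656844 -182.8831605   140.96865818] ring [ 577.24608227 -184.95769621   90.        ] [ 581.91515166 -183.0368981    90.        ]
[[619. 167.  14.]
 [505. 118.  14.]
 [476. 184.  14.]]
psi 23.5496983723282 24.095494326046065
foot [517.34718154 163.39421365 112.5       ] C [553.07256841 178.96491476  90.        ]
top -45 [(219, 230), (153, 220), (184, 169), (251, 180)]
top 45 [(187, 122), (123, 110), (152, 60), (216, 73)]
scene -45 [(97, 386), (132, 344), (138, 350), (103, 393)]
scene 45 [(183, 457), (218, 416), (227, 424), (191, 466)]
```

```bash
cat >> h.py <<'E'
C=np.array([553.5,178.5,90.]);PSI=23.8;G=axes(PSI,30);SEAT=np.array([579,-183.5,90.])
E
python3 - <<'E'
from h import *
P=C-120*G[:,2]+[0,0,60];print(P,togo(P,G));plan(P,G,16)
E
```

```text
[458.4146021  136.56234261 210.        ] (array([-368.3, -294.1,   20.8]), array([-24.57, -56.54, -42.38]))
[-23.0, -18.0, 1.0] [-1.54, -3.53, -2.65]
[-22.0, -19.0, 2.0] [-1.54, -3.53, -2.65]
[-21.0, -21.0, 3.0] [-1.54, -3.53, -2.65]
[-20.0, -22.0, 4.0] [-1.54, -3.53, -2.65]
[-19.0, -23.0, 4.0] [-1.54, -3.53, -2.65]
[-17.0, -24.0, 5.0] [-1.54, -3.53, -2.65]
[-16.0, -24.0, 5.0] [-1.54, -3.53, -2.65]
[-14.0, -25.0, 5.0] [-1.54, -3.53, -2.65]
[-13.0, -26.0, 6.0] [-1.54, -3.53, -2.65]
[-11.0, -27.0, 6.0] [-1.54, -3.53, -2.65]
[-10.0, -27.0, 5.0] [-1.54, -3.53, -2.65]
[-8.0, -28.0, 5.0] [-1.54, -3.53, -2.65]
[-6.0, -28.0, 5.0] [-1.54, -3.53, -2.65]
[-5.0, -29.0, 5.0] [-1.54, -3.53, -2.65]
[-3.0, -29.0, 4.0] [-1.54, -3.53, -2.65]
[-2.0, -29.0, 3.0] [-1.54, -3.53, -2.65]
```

Emit:
move_arm:
  series:
    - {"gripper": 1, "translation": [-23, -18, 1], "twist": [-1.5, -3.5, -2.6]}
    - {"gripper": 1, "translation": [-22, -19, 2], "twist": [-1.5, -3.5, -2.6]}
    - {"gripper": 1, "translation": [-21, -21, 3], "twist": [-1.5, -3.5, -2.6]}
    - {"gripper": 1, "translation": [-20, -22, 4], "twist": [-1.5, -3.5, -2.6]}
    - {"gripper": 1, "translation": [-19, -23, 4], "twist": [-1.5, -3.5, -2.6]}
    - {"gripper": 1, "translation": [-17, -24, 5], "twist": [-1.5, -3.5, -2.6]}
    - {"gripper": 1, "translation": [-16, -24, 5], "twist": [-1.5, -3.5, -2.6]}
    - {"gripper": 1, "translation": [-14, -25, 5], "twist": [-1.5, -3.5, -2.6]}

```text
time: 0.77
tool_pos: [350.3, 338.8, 215.3]
tcp_rot: [173.5, 30.4, 177.8]
ft_force: [0.3, -0.7, 0.6]
finger_gap: 85.5
```

```bash
python3 - <<'E'
from h import *
print(r.sense()['joint_pos'].round(1));P=C-120*G[:,2]+[0,0,60];print(togo(P,G));plan(P,G,12)
E
```

```text
[ 53.  -33.9 127.5 -22.7  64.3 -30.7]
(array([ -97.1, -203.8,   40.3]), array([-12.33, -27.91, -20.08]))
[-8.0, -17.0, 3.0] [-1.03, -2.33, -1.67]
[-7.0, -17.0, 3.0] [-1.03, -2.33, -1.67]
[-7.0, -18.0, 3.0] [-1.03, -2.33, -1.67]
[-6.0, -18.0, 3.0] [-1.03, -2.33, -1.67]
[-6.0, -18.0, 3.0] [-1.03, -2.33, -1.67]
[-5.0, -18.0, 3.0] [-1.03, -2.33, -1.67]
[-4.0, -18.0, 3.0] [-1.03, -2.33, -1.67]
[-4.0, -19.0, 3.0] [-1.03, -2.33, -1.67]
[-3.0, -19.0, 3.0] [-1.03, -2.33, -1.67]
[-2.0, -19.0, 2.0] [-1.03, -2.33, -1.67]
[-2.0, -19.0, 2.0] [-1.03, -2.33, -1.67]
[-1.0, -19.0, 2.0] [-1.03, -2.33, -1.67]
```

```bash
cat > fk.py <<'E'
from h import *
from scipy.optimize import least_squares
def fk(q,p):
    a1,d1,L2,L3,d,e=p;c=np.radians(q)
    rz=lambda t:R.from_rotvec([0,0,t]).as_matrix();ry=lambda t:R.from_rotvec([0,t,0]).as_matrix()
    M=rz(c[0]);P=np.array([0,0,d1.item() if hasattr(d1,'item') else d1])+M@[a1,0,0];M=M@ry(c[1]);P=P+M@[0,0,L2];M=M@ry(c[2]);P=P+M@[-e,0,0]+M@[0,0,L3]
    M=M@rz(c[3]);M=M@ry(c[4]);P=P+M@[0,0,d];M=M@rz(c[5])
    return P,M
E
python3 - <<'E'
from fk import *
import pickle
s0=pickle.load(open('top.pkl','rb'))[0];s1=r.sense();D=[s0,s1]
f=lambda p:np.concatenate([fk(s['joint_pos'],p)[0]-s['tool_pos'] for s in D])
best=least_squares(f,[0,300,350,350,250,0]);print(best.x.round(1),best.fun.round(1))
for s in D: print(fk(s['joint_pos'],best.x)[1].T.round(2).tolist(), Rm(s['tcp_rot']).T.round(2).tolist())
def ik(P,M,q0):
    N=np.array([[0,1,0],[-1,0,0],[0,0,1.]])
    Z=[fk(s['joint_pos'],best.x)[1].T@Rm(s['tcp_rot']) for s in D][0]
    g=lambda q:np.concatenate([fk(q,best.x)[0]-P,100*R.from_matrix(M.T@fk(q,best.x)[1]@Z).as_rotvec()])
    lo=[-169,-51.17,1.28,-76.6,0,-152];hi=[169,129.36,143.12,256.6,156.5,152]
    x=least_squares(g,q0,bounds=(lo,hi));return x.x.round(1),x.fun.round(1)
for b in(120,100,60,-10): print(b,ik(C-b*G[:,2]+[0,0,60 if b==120 else 0],G,s1['joint_pos']))
print(ik(C-120*G[:,2],axes(PSI,40),s1['joint_pos']))
E
```

```text
[ 1165.4 -2286.1   338.5  -730.3   217.7  2365. ] [ 45.2 -24.   -0.    0.   -0.    0. ]
[[-0.39, -0.92, 0.0], [-0.92, 0.39, 0.0], [-0.0, -0.0, -1.0]] [[-0.92, 0.39, 0.0], [0.39, 0.92, -0.0], [-0.0, -0.0, -1.0]]
[[0.02, -1.0, -0.1], [-0.86, 0.03, -0.51], [0.51, 0.09, -0.86]] [[-0.86, 0.03, -0.51], [-0.02, 1.0, 0.1], [0.51, 0.09, -0.86]]
120 (array([  12.3,  -50.2,  143.1,   18.4,   31.3, -112.1]), array([-0.9, -0.2,  2.9,  0.4,  4.2, -0. ]))
100 (array([  14.9,  -49.2,  143.1,    6.1,   46.2, -100.8]), array([-11.7,  -3.1,  38.8,   2.3,  34.6,  -0. ]))
60 (array([ 16. , -48.2, 143.1,   4.1,  50.3, -98.7]), array([-17. ,  -4.9,  60.1,   2.4,  43.7,   0. ]))
-10 (array([ 17.3, -46.7, 143.1,   2.3,  55. , -96.7]), array([-25.9,  -8. , 102.2,   2.3,  54.9,  -0. ]))
(array([  14.4,  -49.4,  143.1,    6.7,   47.8, -101.7]), array([-7. , -1.8, 23. ,  1.8, 19.3, -0. ]))
```

```bash
cat > fk.py <<'E'
from h import *
from scipy.optimize import least_squares
import pickle,os
ry=lambda t:R.from_rotvec([0,t,0]).as_matrix();rz=lambda t:R.from_rotvec([0,0,t]).as_matrix()
def fk(q,p):
    o,d1,L2,L3,d,a1,e=p;c=np.radians(q);M=rz(c[0]);P=np.array([0,0,d1])+M@[a1,o,0];M=M@ry(c[1]);P=P+M@[0,0,L2];M=M@ry(c[2]);P=P+M@[e,0,L3]
    M=M@rz(c[3]);M=M@ry(c[4]);P=P+M@[0,0,d];M=M@rz(c[5]);return P,M@np.array([[0,-1,0],[-1,0,0],[0,0,1.]])@np.diag([1,-1,1]) 
D=pickle.load(open('D.pkl','rb')) if os.path.exists('D.pkl') else [pickle.load(open('top.pkl','rb'))[0]]
def fit():
    s=r.sense();D.append(s);pickle.dump(D,open('D.pkl','wb'))
    f=lambda p:np.concatenate([np.concatenate([fk(s['joint_pos'],p)[0]-s['tool_pos'] for s in D]),.01*p[5:]])
    b=least_squares(f,[50,300,350,350,250,0,0]);print('fit',b.x.round(1),np.abs(b.fun).max().round(2));return b.x
def ik(P,M,q0,p,Z):
    g=lambda q:np.concatenate([fk(q,p)[0]-P,100*R.from_matrix(M.T@fk(q,p)[1]@Z).as_rotvec()])
    x=least_squares(g,q0,bounds=([-169,-51.17,1.28,-76.6,0,-152],[169,129.36,143.12,256.6,156.5,152]));return x.x.round(1),x.fun.round(1)
E
python3 - <<'E'
from fk import *
p=fit();s=D[-1];Z=fk(s['joint_pos'],p)[1].T@Rm(s['tcp_rot']);print(Z.round(2).tolist())
for t in(30,40,50):
    A=axes(PSI,t)
    for b in(120,60,-10): print(t,b,*ik(C-b*A[:,2]+[0,0,60 if b==120 else 0],A,s['joint_pos'],p,Z))
print(ik(SEAT+[0,0,35],axes(0,90),D[0]['joint_pos'],p,Z))
E
```

```text
fit [ 51.2 256.6 370.3 543.4 364.8   6.8   1.7] 0.07
[[-1.0, -0.0, 0.0], [0.0, -1.0, -0.0], [0.0, -0.0, 1.0]]
30 120 [ -17.1  -51.2  143.1   40.7   65.  -146.8] [  8.9  -0.9   2.8 -18.9  26.8   0. ]
30 60 [  -6.   -35.8  143.1   38.4   44.9 -144.8] [  8.7   0.5   3.9 -12.8  31.5   0. ]
30 -10 [   1.6  -24.6  143.1   49.3   24.9 -152. ] [ 6.2  1.4  1.8 -4.3 21.6  0.6]
40 120 [  -7.3  -51.2  139.9   28.5   59.5 -130.9] [ 5.6  0.4  0.1 -8.1 14.6  0. ]
40 60 [   0.   -38.2  143.1   27.3   40.6 -130.2] [ 4.   0.7  2.  -3.8 15.8  0. ]
40 -10 [   3.4  -25.4  143.1   41.4   23.8 -143.4] [ 2.1  0.5  0.5 -1.7  6.8  0. ]
50 120 [   0.3  -49.4  136.7   17.9   56.4 -118.5] [ 0. -0. -0. -0.  0. -0.]
50 60 [   3.2  -37.7  141.8   20.8   39.6 -122.3] [ 0. -0.  0. -0.  0. -0.]
50 -10 [   5.8  -23.   138.5   24.9   28.1 -126.3] [ 0. -0.  0.  0. -0. -0.]
(array([ -22.4,   11. ,   92.7,   -0. ,   76.3, -112.4]), array([ 0., -0., -0., -0.,  0., -0.]))
```

```bash
cat >> h.py <<'E'
def grasp(t):
    A=axes(PSI,t);zb=-G[:,2];up=-G[:,0] if G[2,0]<0 else G[:,0]
    return C+13*zb+3*up+19*A[:,2],A
E
python3 - <<'E'
from fk import *
p=fit();s=D[-1];Z=fk(s['joint_pos'],p)[1].T@Rm(s['tcp_rot'])
for t in(40,45,50,55):
    P,A=grasp(t)
    for h in(110,50,0): print(t,h,*ik(P+[0,0,h],A,s['joint_pos'],p,Z))
    g=13+90+13-45-13
    for y in(-40,-18,0,20):
        B=axes(y,t+60);q=ik(SEAT+[0,0,58]+19*B[:,2]+3*B[:,0],B,[-20,20,80,0,90,-110],p,Z);print(' seat',y,q[0],np.abs(q[1]).max())
P,A=grasp(50);print(P,A.round(2).tolist());plan(P+[0,0,110],A,8)
E
```

```text
fit [ 51.2 256.8 370.3 542.4 364.8   7.9   1.9] 0.08
40 110 [   3.1  -39.   140.8   29.3   33.5 -128.7] [ 0.  0.  0.  0.  0. -0.]
40 50 [   3.2  -33.3  143.1   34.5   28.3 -135.3] [ 0.9  0.2  0.4 -0.7  3.1  0. ]
40 0 [   3.2  -26.2  143.1   39.9   24.8 -142. ] [ 2.3  0.5  0.6 -1.8  7.4  0. ]
 seat -40 [-23.9  19.1  83.2   2.8  87.3 -74.3] 0.0
 seat -18 [-22.   19.7  82.5  -0.7  87.8 -94. ] 0.0
 seat 0 [ -20.5   19.3   82.9   -3.5   87.1 -110.1] 0.0
 seat 20 [ -19.    18.    84.5   -6.3   85.3 -128.1] 0.0
45 110 [   4.4  -35.4  136.3   22.5   37.9 -122.1] [-0.  0. -0. -0.  0.  0.]
45 50 [   4.4  -31.7  140.7   27.5   30.6 -128.2] [-0.  0.  0.  0. -0.  0.]
45 0 [   4.4  -26.6  143.1   34.8   24.3 -136.4] [ 0.1  0.   0.  -0.1  0.3 -0. ]
 seat -40 [-24.6  23.6  78.3   3.9  92.6 -74.9] 0.0
 seat -18 [-21.9  24.5  77.2  -1.   93.4 -93.8] 0.0
 seat 0 [ -19.7   23.9   77.9   -5.    92.4 -109.3] 0.0
 seat 20 [ -17.4   22.    80.3   -9.1   89.7 -126.4] 0.0
50 110 [   5.6  -31.5  131.8   17.3   42.5 -117.1] [ 0.  0. -0. -0. -0.  0.]
50 50 [   5.6  -28.3  136.2   20.4   35.2 -121. ] [ 0.  0.  0.
[... 498 characters left out ...]
7 -118.9] [ 0.  0. -0. -0.  0.  0.]
 seat -40 [-25.8  32.8  68.3   6.1 103.2 -75.6] 0.0
 seat -18 [-21.6  34.2  66.3  -1.6 104.5 -93.6] 0.0
 seat 0 [ -18.2   33.3   67.5   -7.8  103.  -108.3] 0.0
 seat 20 [ -14.7   30.2   71.7  -14.1   98.8 -124.3] 0.0
[555.74589142 179.49055614  84.54323179] [[-0.7, -0.4, 0.59], [-0.31, 0.91, 0.26], [-0.64, 0.0, -0.77]]
[-21.0, -21.0, 13.0] [-1.07, -1.02, -2.71]
[-20.0, -22.0, 13.0] [-1.07, -1.02, -2.71]
[-19.0, -23.0, 13.0] [-1.07, -1.02, -2.71]
[-18.0, -24.0, 13.0] [-1.07, -1.02, -2.71]
[-16.0, -25.0, 13.0] [-1.07, -1.02, -2.71]
[-15.0, -26.0, 13.0] [-1.07, -1.02, -2.71]
[-13.0, -27.0, 13.0] [-1.07, -1.02, -2.71]
[-12.0, -28.0, 12.0] [-1.07, -1.02, -2.71]
```

Emit:
move_arm:
  series:
    - {"gripper": 1, "translation": [-21, -21, 13], "twist": [-1.1, -1, -2.7]}
    - {"gripper": 1, "translation": [-20, -22, 13], "twist": [-1.1, -1, -2.7]}
    - {"gripper": 1, "translation": [-19, -23, 13], "twist": [-1.1, -1, -2.7]}
    - {"gripper": 1, "translation": [-18, -24, 13], "twist": [-1.1, -1, -2.7]}
    - {"gripper": 1, "translation": [-16, -25, 13], "twist": [-1.1, -1, -2.7]}
    - {"gripper": 1, "translation": [-15, -26, 13], "twist": [-1.1, -1, -2.7]}
    - {"gripper": 1, "translation": [-13, -27, 13], "twist": [-1.1, -1, -2.7]}
    - {"gripper": 1, "translation": [-12, -28, 12], "twist": [-1.1, -1, -2.7]}

```text
time: 1.43
tool_pos: [536.3, 188.9, 192.7]
tcp_rot: [179.5, 39.5, -157.3]
ft_force: [-0.8, 0.9, -0.2]
finger_gap: 85.5
```

```bash
python3 - <<'E'
from fk import *
p=fit();P,A=grasp(50);print(togo(P+[0,0,110],A));plan(P+[0,0,70],A,4)
s,d=snap('wrist','w1.png');pickle.dump((s,d),open('w1.pkl','wb'));T=cam(d,s);print(s['time'],d['fovy'],T.round(2).tolist())
zb=-G[:,2];print('foot c',proj(d,T,C+45*zb),'rim c',proj(d,T,C-45*zb))
E
```

```text
fit [5.120e+01 3.171e+02 3.691e+02 5.533e+02 3.647e+02 1.000e-01 6.060e+01] 0.61
(array([-12.2, -16.2,   7.5]), array([-0.21, -0.49, -0.87]))
[3.0, -4.0, 10.0] [-0.05, -0.12, -0.22]
[3.0, -4.0, 10.0] [-0.05, -0.12, -0.22]
[3.0, -4.0, 10.0] [-0.05, -0.12, -0.22]
[3.0, -4.0, 10.0] [-0.05, -0.12, -0.22]
1.4333 69.09579985952188 [[-0.39, 0.53, 0.75, 405.99], [0.92, 0.22, 0.32, 134.3], [0.01, 0.82, -0.58, 261.18], [0.0, 0.0, 0.0, 1.0]]
foot c (np.float64(250.61590903364794), np.float64(113.81334625080015)) rim c (np.float64(262.03544916273444), np.float64(154.72442360957126))
```

View pics/w1.png

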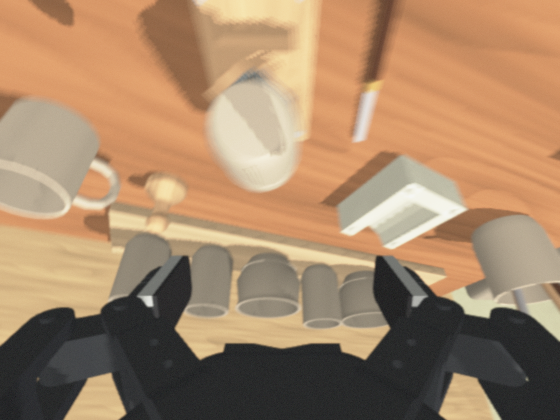

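The wrist view is upside down and looks almost straight at the foot. The beaker's outline spans u 208–300, v 73–192. The outline predicted from my estimate is 207–299, 75–189, so the estimate is good to about 2–3 mm. I'll go down towards the grasp.

Emit:
move_arm:
  series:
    - {"gripper": 1, "translation": [3, -4, 10], "twist": [0, -0.1, -0.2]}
    - {"gripper": 1, "translation": [3, -4, 10], "twist": [0, -0.1, -0.2]}
    - {"gripper": 1, "translation": [3, -4, 10], "twist": [0, -0.1, -0.2]}
    - {"gripper": 1, "translation": [3, -4, 10], "twist": [0, -0.1, -0.2]}
    - {"gripper": 1, "translation": [0, 0, 0], "twist": [0, 0, 0]}

```text
time: 1.9
tool_pos: [562.6, 170.8, 150.7]
tcp_rot: [-179.2, 39.9, -156.0]
ft_force: [0.2, 0.1, 0.1]
finger_gap: 85.4
```

```bash
python3 - <<'E'
from fk import *
P,A=grasp(50);print(r.sense()['joint_pos'].round(1),P,togo(P,A));plan(P,A,7)
E
```

```text
[   4.8  -25.5  132.5   19.7   36.2 -121.1] [555.74589142 179.49055614  84.54323179] (array([44.5, 11.4, 48.9]), array([-0.64, -0.14,  0.17]))
[6.0, 2.0, 7.0] [-0.09, -0.02, 0.02]
[6.0, 2.0, 7.0] [-0.09, -0.02, 0.02]
[6.0, 2.0, 7.0] [-0.09, -0.02, 0.02]
[6.0, 2.0, 7.0] [-0.09, -0.02, 0.02]
[6.0, 2.0, 7.0] [-0.09, -0.02, 0.02]
[6.0, 2.0, 7.0] [-0.09, -0.02, 0.02]
[6.0, 2.0, 7.0] [-0.09, -0.02, 0.02]
```

Emit:
move_arm:
  series:
    - {"gripper": 1, "translation": [3, 9, 3], "twist": [-0.3, 0, 0]}
    - {"gripper": 1, "translation": [0, 1, 0], "twist": [-0.2, 0, 0]}
    - {"gripper": 1, "translation": [8, 0, 9], "twist": [0, 0, 0]}
    - {"gripper": 1, "translation": [8, 0, 9], "twist": [0, 0, 0]}
    - {"gripper": 1, "translation": [8, 0, 9], "twist": [0, 0, 0]}
    - {"gripper": 1, "translation": [0, 0, 0], "twist": [0, 0, 0]}

```text
time: 2.4
tool_pos: [555.6, 183.0, 111.1]
tcp_rot: [-179.9, 39.9, -155.9]
ft_force: [-0.4, 0.5, 0.0]
finger_gap: 85.2
```

```bash
python3 - <<'E'
from fk import *
P,A=grasp(50);print(togo(P,A))
E
```

```text
(array([18. , -3.2, 19.6]), array([ 0.06, -0.06,  0.25]))
```

Emit:
move_arm:
  series:
    - {"gripper": 1, "translation": [6, -3, 7], "twist": [0, 0, 0]}
    - {"gripper": 1, "translation": [6, 0, 6], "twist": [0, 0, 0]}
    - {"gripper": 1, "translation": [4, 0, 4], "twist": [0, 0, 0]}
    - {"gripper": 1, "translation": [0, 0, 0], "twist": [0, 0, 0]}

```text
time: 2.73
tool_pos: [555.8, 182.1, 90.3]
tcp_rot: [-179.9, 40.1, -155.7]
ft_force: [-0.3, 0.4, -0.4]
finger_gap: 85.5
```

```bash
python3 - <<'E'
from fk import *
P,A=grasp(50);print(togo(P,A))
s,d=snap('wrist','w2.png');pickle.dump((s,d),open('w2.pkl','wb'));T=cam(d,s)
zb=-G[:,2];print('foot c',proj(d,T,C+45*zb),'rim c',proj(d,T,C-45*zb),r.sense()['ft_force'])
im=cv2.imread('pics/w2.png');cv2.imwrite('pics/w2r.png',cv2.rotate(im,cv2.ROTATE_180))
E
```

```text
(array([ 4.6, -2.3,  3.7]), array([0.19, 0.14, 0.38]))
foot c (np.float64(273.1962499851555), np.float64(264.3109673999526)) rim c (np.float64(276.54993782672557), np.float64(250.06348569869783)) [ 0.60409042 -0.08201248 -0.35078317]
```

View pics/w2.png

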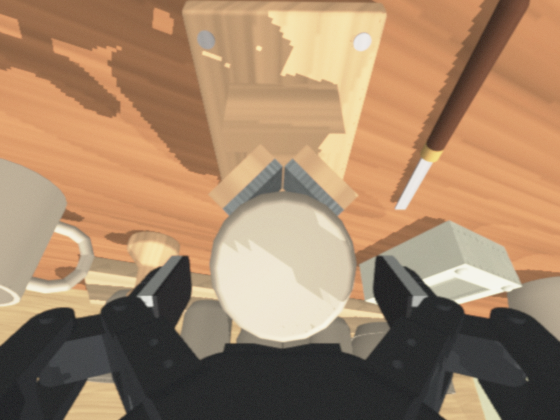

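Wrist view: the beaker's body circle spans u 211–355, v 192–340, centre about (283,266). The fingertips' inner edges are at u 190 and 375, midpoint 282.5, so the jaws already sit centred on the beaker. I'll keep this y, lower the last 6 mm and close.

Emit:
move_arm:
  series:
    - {"gripper": 1, "translation": [4, 0, 4], "twist": [0, 0, 0]}
    - {"gripper": 1, "translation": [1, 0, 1], "twist": [0, 0, 0]}
    - {"gripper": 0.5, "translation": [0, 0, 0], "twist": [0, 0, 0]}
    - {"gripper": 0.3, "translation": [0, 0, 0], "twist": [0, 0, 0]}
    - {"gripper": 0.3, "translation": [0, 0, 0], "twist": [0, 0, 0]}
    - {"gripper": 0.3, "translation": [0, 0, 0], "twist": [0, 0, 0]}
    - {"gripper": 0.3, "translation": [0, 0, 0], "twist": [0, 0, 0]}
    - {"gripper": 0.3, "translation": [0, 0, 0], "twist": [0, 0, 0]}
  force: 50

```text
time: 3.45
tool_pos: [556.8, 182.5, 85.8]
tcp_rot: [-179.8, 40.3, -155.7]
ft_force: [0.4, 0.2, -1.2]
finger_gap: 59.3
```

Emit:
move_arm:
  series:
    - {"gripper": 0.3, "translation": [0, 0, 0], "twist": [0, 0, 0]}
    - {"gripper": 0.3, "translation": [0, 0, 0], "twist": [0, 0, 0]}
    - {"gripper": 0.3, "translation": [-4, 0, -5], "twist": [0, 0, 0]}
    - {"gripper": 0.3, "translation": [-6, 0, -8], "twist": [0, 0, 0]}
    - {"gripper": 0.3, "translation": [-8, 0, -9], "twist": [0, 0, 0]}
    - {"gripper": 0.3, "translation": [-8, 0, -9], "twist": [0, 0, 0]}
    - {"gripper": 0.3, "translation": [-8, 0, -9], "twist": [0, 0, 0]}
    - {"gripper": 0.3, "translation": [0, 0, 0], "twist": [0, 0, 0]}
  force: 60

```text
time: 4.12
tool_pos: [553.9, 181.6, 137.9]
tcp_rot: [-179.9, 39.9, -155.8]
ft_force: [1.1, -0.2, -1.3]
finger_gap: 59.3
```

```bash
cat >> h.py <<'E'
AG=Rm([-179.8,40.3,-155.7]);PG=np.array([556.8,182.5,85.8])
ZB=AG.T@(-G[:,2]);ZB[1]=0;ZB/=np.linalg.norm(ZB)
MT=AG.T@(C-PG);MT[1]=0;MT=MT-45*ZB   # mouth in tool frame
B=axes(0,109.7)
def seatP(h): return SEAT+[0,0,h]-B@MT
E
python3 - <<'E'
from fk import *
s=r.sense();p=fit();print(ZB,MT,AG.T@(C-PG),'zb final',B@ZB,s['tool_pos'],s['ft_force'],s['finger_gap'])
Z=fk(s['joint_pos'],p)[1].T@Rm(s['tcp_rot']);print(seatP(80),ik(seatP(80),B,[-20,20,80,0,90,-110],p,Z),ik(seatP(0),B,[-20,20,80,0,90,-110],p,Z))
P1=s['tool_pos']+[0,0,80];print('up',togo(P1,AG))
plan(seatP(80)+[0,0,30],B,16)
E
```

```text
fit [ 51.2 317.9 369.1 553.4 364.8   0.   61.5] 0.61
[ 0.33707318  0.         -0.94147845] [-14.33558969   0.          36.16138832] [ 0.83270357 -2.30928978 -6.20514186] zb final [2.34472153e-05 0.00000000e+00 1.00000000e+00] [553.92556686 181.60127998 137.92157723] [ 1.07797303 -0.23662112 -1.29133958] 59.28430225836884
[ 577.69329711 -183.5         208.87734128] (array([ -18.7,   28. ,   65.1,   -6.4,  105.5, -109.4]), array([-0.,  0.,  0., -0.,  0.,  0.])) (array([ -18.7,   31. ,   69.6,   -6.3,   98.1, -108.6]), array([-0.,  0., -0.,  0., -0.,  0.]))
up (array([-51.3,  -0.1, -61.4]), array([ 0.08, -0.43, -0.07]))
[2.0, -21.0, -10.0] [0.27, 3.67, 1.56]
[2.0, -22.0, -10.0] [0.27, 3.67, 1.56]
[2.0, -22.0, -9.0] [0.27, 3.67, 1.56]
[2.0, -22.0, -9.0] [0.27, 3.67, 1.56]
[2.0, -22.0, -9.0] [0.27, 3.67, 1.56]
[2.0, -22.0, -9.0] [0.27, 3.67, 1.56]
[2.0, -22.0, -9.0] [0.27, 3.67, 1.56]
[2.0, -22.0, -8.0] [0.27, 3.67, 1.56]
[2.0, -22.0, -8.0] [0.27, 3.67, 1.56]
[2.0, -22.0, -8.0] [0.27, 3.67, 1.56]
[2.0, -22.0, -8.0] [0.27, 3.67, 1.56]
[2.0, -22.0, -7.0] [0.27, 3.67, 1.56]
[1.0, -23.0, -7.0] [0.27, 3.67, 1.56]
[1.0, -23.0, -7.0] [0.27, 3.67, 1.56]
[1.0, -23.0, -7.0] [0.27, 3.67, 1.56]
[1.0, -23.0, -7.0] [0.27, 3.67, 1.56]
```

Emit:
move_arm:
  series:
    - {"gripper": 0.3, "translation": [-9, 0, -11], "twist": [0, 0, 0]}
    - {"gripper": 0.3, "translation": [-9, 0, -11], "twist": [0, 0, 0]}
    - {"gripper": 0.3, "translation": [-9, 0, -11], "twist": [0, 0, 0]}
    - {"gripper": 0.3, "translation": [-9, 0, -11], "twist": [0, 0, 0]}
    - {"gripper": 0.3, "translation": [-9, 0, -11], "twist": [0, 0, 0]}
    - {"gripper": 0.3, "translation": [-6, 0, -8], "twist": [0, 0, 0]}
    - {"gripper": 0.3, "translation": [0, -10, 0], "twist": [0, 3, 1]}
    - {"gripper": 0.3, "translation": [0, -18, 0], "twist": [0.2, 4, 1.5]}

```text
time: 4.78
tool_pos: [557.8, 155.6, 214.4]
tcp_rot: [178.3, 32.1, -158.8]
ft_force: [-0.2, 0.1, -2.1]
finger_gap: 59.7
```

```bash
python3 - <<'E'
from fk import *
p=fit();s=r.sense();print(togo(seatP(100),B),s['finger_gap'],s['joint_pos'].round(1));plan(seatP(110),B,15)
E
```

```text
fit [ 51.2 317.9 369.1 553.4 364.8   0.   61.5] 0.61
(array([  80.7, -321.1,  -77.1]), array([ 3.91, 50.9 , 22.6 ])) 59.68845923245955 [   3.6  -25.1  122.2   13.6   53.3 -113.4]
[5.0, -21.0, -6.0] [0.26, 3.39, 1.51]
[5.0, -22.0, -5.0] [0.26, 3.39, 1.51]
[5.0, -22.0, -5.0] [0.26, 3.39, 1.51]
[4.0, -22.0, -5.0] [0.26, 3.39, 1.51]
[4.0, -22.0, -4.0] [0.26, 3.39, 1.51]
[4.0, -22.0, -4.0] [0.26, 3.39, 1.51]
[3.0, -22.0, -4.0] [0.26, 3.39, 1.51]
[3.0, -22.0, -3.0] [0.26, 3.39, 1.51]
[2.0, -22.0, -3.0] [0.26, 3.39, 1.51]
[2.0, -22.0, -3.0] [0.26, 3.39, 1.51]
[2.0, -22.0, -3.0] [0.26, 3.39, 1.51]
[1.0, -23.0, -2.0] [0.26, 3.39, 1.51]
[1.0, -23.0, -2.0] [0.26, 3.39, 1.51]
[0.0, -23.0, -2.0] [0.26, 3.39, 1.51]
[-0.0, -23.0, -2.0] [0.26, 3.39, 1.51]
```

Emit:
move_arm:
  series:
    - {"gripper": 0.3, "translation": [5, -21, -6], "twist": [0.3, 3.4, 1.5]}
    - {"gripper": 0.3, "translation": [5, -22, -5], "twist": [0.3, 3.4, 1.5]}
    - {"gripper": 0.3, "translation": [5, -22, -5], "twist": [0.3, 3.4, 1.5]}
    - {"gripper": 0.3, "translation": [4, -22, -5], "twist": [0.3, 3.4, 1.5]}
    - {"gripper": 0.3, "translation": [4, -22, -4], "twist": [0.3, 3.4, 1.5]}
    - {"gripper": 0.3, "translation": [4, -22, -4], "twist": [0.3, 3.4, 1.5]}
    - {"gripper": 0.3, "translation": [3, -22, -4], "twist": [0.3, 3.4, 1.5]}
    - {"gripper": 0.3, "translation": [3, -20, -3], "twist": [0.3, 3.4, 1.5]}

```text
time: 5.45
tool_pos: [565.6, -31.0, 226.6]
tcp_rot: [177.1, 2.9, -170.6]
ft_force: [0.6, 1.0, -2.4]
finger_gap: 59.2
```

```bash
python3 - <<'E'
from fk import *
print(togo(seatP(110),B));plan(seatP(110),B,8)
E
```

```text
(array([  12.5, -151.6,  -20.7]), array([ 1.48, 22.29,  9.98]))
[2.0, -19.0, -3.0] [0.19, 2.79, 1.25]
[1.0, -19.0, -2.0] [0.19, 2.79, 1.25]
[1.0, -19.0, -2.0] [0.19, 2.79, 1.25]
[1.0, -19.0, -2.0] [0.19, 2.79, 1.25]
[0.0, -19.0, -2.0] [0.19, 2.79, 1.25]
[0.0, -19.0, -2.0] [0.19, 2.79, 1.25]
[-0.0, -19.0, -2.0] [0.19, 2.79, 1.25]
[-1.0, -19.0, -2.0] [0.19, 2.79, 1.25]
```

Emit:
move_arm:
  series:
    - {"gripper": 0.3, "translation": [2, -20, -2], "twist": [0.2, 3, 1.4]}
    - {"gripper": 0.3, "translation": [1, -20, -2], "twist": [0.2, 3, 1.4]}
    - {"gripper": 0.3, "translation": [1, -20, -2], "twist": [0.2, 3, 1.4]}
    - {"gripper": 0.3, "translation": [1, -20, -2], "twist": [0.2, 3, 1.4]}
    - {"gripper": 0.3, "translation": [0, -20, -2], "twist": [0.2, 3, 1.4]}
    - {"gripper": 0.3, "translation": [0, -18, -2], "twist": [0.2, 2.5, 1]}
    - {"gripper": 0.3, "translation": [0, -12, -2], "twist": [0.1, 2, 0.5]}
    - {"gripper": 0.3, "translation": [0, 0, 0], "twist": [0, 0, 0]}

```text
time: 6.12
tool_pos: [576.0, -171.8, 229.7]
tcp_rot: [179.4, -18.3, -179.2]
ft_force: [0.8, -0.4, -2.3]
finger_gap: 59.3
```

```bash
python3 - <<'E'
from fk import *
s=r.sense();print(s['time'],s['tool_pos'],togo(seatP(60),B))
ims=[]
A=Rm(s['tcp_rot']);Mo=s['tool_pos']+A@MT;F=Mo+90*A@ZB
print('mouth',Mo,'foot',F,'zb',A@ZB)
for n in('scene','top'):
    s,d=snap(n,n+'2.png');pickle.dump((s,d),open(n+'2.pkl','wb'));T=cam(d);print(n,'mouth',np.round(proj(d,T,Mo),1),'foot',np.round(proj(d,T,F),1),'seat',np.round(proj(d,T,SEAT),1))
    u,v=map(int,proj(d,T,SEAT));im=cv2.imread('pics/'+n+'2.png');x,y=u-50,v-110+(40 if n=='top' else 0);print(n,'crop org',x,y);ims.append(cv2.resize(im[y:y+150,x:x+100],None,fx=4,fy=4,interpolation=cv2.INTER_CUBIC))
cv2.imwrite('pics/c2.png',np.hstack(ims))
E
```

```text
6.1167 [ 575.98709401 -171.84011121  229.72281395] (array([-14.3, -12.1,  38.2]), array([0.31, 1.44, 0.79]))
mouth [ 578.26898955 -171.43988676  190.89256916] foot [ 576.01241146 -172.33321795  280.85983996] zb [-0.02507309 -0.0099259   0.99963634]
scene mouth [256.4 231.4] foot [254.4 208. ] seat [254.2 256.9]
scene crop org 204 146
top mouth [353.  184.5] foot [360.3 176.1] seat [351.9 193.2]
top crop org 301 123
```

View pics/c2.png

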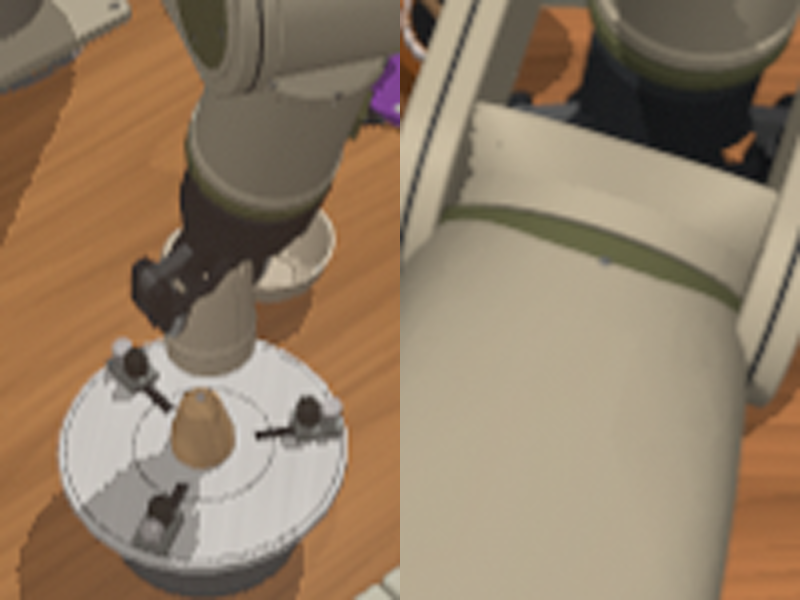

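Scene crop: the beaker is upright over the wheel. Its rim ellipse is centred at about px (256.5,231.3), and the prediction is (256.4,231.4). In the top view the arm hides it. I'll correct the pose, hover lower and look with the wrist camera.

Emit:
move_arm:
  series:
    - {"gripper": 0.3, "translation": [-4, -8, 10], "twist": [0.2, 0.8, 0.4]}
    - {"gripper": 0.3, "translation": [-4, -3, 10], "twist": [0.1, 0.5, 0.3]}
    - {"gripper": 0.3, "translation": [-3, 0, 8], "twist": [0, 0, 0]}
    - {"gripper": 0.3, "translation": [0, 0, 0], "twist": [0, 0, 0]}
    - {"gripper": 0.3, "translation": [0, 0, 0], "twist": [0, 0, 0]}

```text
time: 6.63
tool_pos: [577.9, -176.4, 198.7]
tcp_rot: [179.7, -19.1, -179.5]
ft_force: [0.3, 0.4, -2.2]
finger_gap: 59.5
```

```bash
python3 - <<'E'
from fk import *
s,d=snap('wrist','w3.png');pickle.dump((s,d),open('w3.pkl','wb'));T=cam(d,s)
A=Rm(s['tcp_rot']);Mo=s['tool_pos']+A@MT;print(s['time'],'mouth',Mo,'zb',A@ZB,togo(seatP(60),B,s))
im=cv2.imread('pics/w3.png')
def circ(c,n1,n2,rad,col):
    q=np.array([proj(d,T,c+rad*(np.cos(a)*n1+np.sin(a)*n2)) for a in np.linspace(0,2*np.pi,120)])
    for u,v in q[::3]: cv2.circle(im,(round(u),round(v)),1,col,-1)
ex,ey=np.eye(3)[:2];z=A@ZB;b1=A[:,1];b2=np.cross(z,b1)
circ(SEAT,ex,ey,100,(0,0,255));circ(SEAT,ex,ey,50,(0,0,255));circ(Mo,b1,b2,30,(0,255,0));circ(Mo+90*z,b1,b2,24.5,(0,255,0));circ(Mo+74*z,b1,b2,30,(255,255,0))
cv2.imwrite('pics/w3o.png',cv2.resize(im,None,fx=1.4,fy=1.4))
E
```

```text
6.6333 mouth [ 579.58128871 -176.25760201  159.83864206] zb [-0.01059565 -0.00425397  0.99993482] (array([-3. , -7.1,  9.3]), array([0.09, 0.61, 0.46]))
```

View pics/w3o.png

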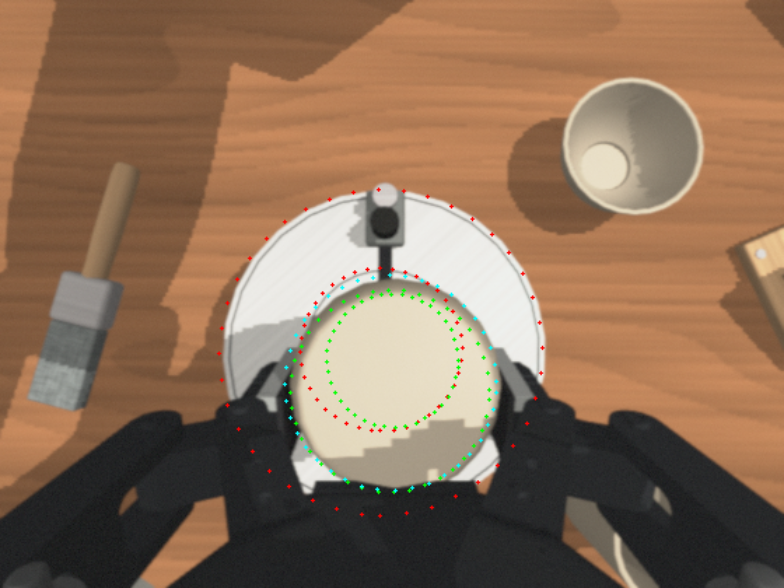

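The wrist overlay (scaled 1.4) shows the head outline at u 224–547 against a predicted 219–543, and the beaker body at u 297–500, top 280, against a predicted 288–497, top 275. Relative to the beaker, the wheel axis is about 1 mm towards +y and 1 mm towards -x of my estimate. I'll use seat (578.2,-182.5).

```bash
echo 'SEAT=np.array([578.2,-182.5,90.])' >> h.py; python3 - <<'E'
from fk import *
print(togo(seatP(60),B),B.T@[0,0,-1]);
E
```

```text
(array([-2.3, -6.2,  9.5]), array([0.1 , 0.59, 0.47])) [-0.33709526  0.          0.94147054]
```

Emit:
move_arm:
  series:
    - {"gripper": 0.3, "translation": [0, -6, 2], "twist": [0.1, 0.6, 0.5]}
    - {"gripper": 0.3, "translation": [-1, 0, 3], "twist": [0, 0, 0]}
    - {"gripper": 0.3, "translation": [-1, 0, 3], "twist": [0, 0, 0]}
    - {"gripper": 0.3, "translation": [0, 0, 0], "twist": [0, 0, 0]}
    - {"gripper": 0.3, "translation": [0, 0, 0], "twist": [0, 0, 0]}

```text
time: 7.1
tool_pos: [577.6, -182.2, 191.8]
tcp_rot: [-179.9, -19.6, 180.0]
ft_force: [0.2, -0.4, -1.9]
finger_gap: 59.6
```

```bash
python3 - <<'E'
from fk import *
s=r.sense();A=Rm(s['tcp_rot']);print('mouth',s['tool_pos']+A@MT-SEAT,'zb',A@ZB,togo(seatP(40),B),s['ft_force'],s['wrist_torque'])
E
```

```text
mouth [ 0.83867693  0.23933722 62.91668479] zb [-0.00237588  0.00131194  0.99999632] (array([-7. , -0.3, 21.8]), array([-0.07,  0.14, -0.03])) [ 0.18108091 -0.41610967 -1.93891629] [ 0.00477681 -0.29183306 -0.0496478 ]
```

Emit:
move_arm:
  series:
    - {"gripper": 0.3, "translation": [-2, 0, 6], "twist": [0, 0, 0]}
    - {"gripper": 0.3, "translation": [-2, 0, 6], "twist": [0, 0, 0]}
    - {"gripper": 0.3, "translation": [-2, 0, 6], "twist": [0, 0, 0]}
    - {"gripper": 0.3, "translation": [-2, 0, 6], "twist": [0, 0, 0]}
    - {"gripper": 0.3, "translation": [-2, 0, 6], "twist": [0, 0, 0]}
    - {"gripper": 0.3, "translation": [-2, 0, 5], "twist": [0, 0, 0]}
    - {"gripper": 0.3, "translation": [0, 0, 0], "twist": [0, 0, 0]}

```text
time: 7.68
tool_pos: [577.0, -182.2, 150.3]
tcp_rot: [-179.9, -19.6, 180.0]
ft_force: [-0.5, -0.3, -3.4]
finger_gap: 59.2
```

```bash
cat > st.py <<'E'
from fk import *
s=r.sense();A=Rm(s['tcp_rot']);print('mouth',(s['tool_pos']+A@MT-SEAT).round(1),'zb',(A@ZB).round(3),'togo0',togo(seatP(0),B),s['ft_force'].round(1),s['wrist_torque'].round(2),s['finger_gap'].round(1),round(s['time'],2))
E
python3 st.py
```

```text
Traceback (most recent call last):
  File "st.py", line 2, in <module>
    s=r.sense();A=Rm(s['tcp_rot']);print('mouth',(s['tool_pos']+A@MT-SEAT).round(1),'zb',(A@ZB).round(3),'togo0',togo(seatP(0),B),s['ft_force'].round(1),s['wrist_torque'].round(2),s['finger_gap'].round(1),round(s['time'],2))
                                                                                                                                                                                    ^^^^^^^^^^^^^^^^^^^^^
AttributeError: 'float' object has no attribute 'round'
```

```bash
sed -i "s/s\['finger_gap'\].round(1)/round(s['finger_gap'],1)/" st.py; python3 st.py
```

```text
mouth [ 0.2  0.3 21.5] zb [-0.002  0.001  1.   ] togo0 (array([-7.1, -0.3, 20.3]), array([-0.05,  0.13, -0.03])) [-0.5 -0.3 -3.4] [ 0.   -0.25 -0.03] 59.2 7.68
```

Emit:
move_arm:
  series:
    - {"gripper": 0.3, "translation": [-1, 0, 4], "twist": [0, 0, 0]}
    - {"gripper": 0.3, "translation": [-1, 0, 4], "twist": [0, 0, 0]}
    - {"gripper": 0.3, "translation": [-1, 0, 3], "twist": [0, 0, 0]}
    - {"gripper": 0.3, "translation": [0, 0, 0], "twist": [0, 0, 0]}
    - {"gripper": 0.3, "translation": [0, 0, 0], "twist": [0, 0, 0]}

```text
time: 8.1
tool_pos: [575.8, -182.1, 137.3]
tcp_rot: [-180.0, -19.6, 180.0]
ft_force: [0.9, 0.1, -1.9]
finger_gap: 59.2
```

```bash
python3 st.py
```

```text
mouth [-1.   0.4  8.4] zb [-0.001  0.001  1.   ] togo0 (array([-3.8, -0.4,  7.5]), array([-0.04,  0.08, -0.02])) [ 0.9  0.1 -1.9] [-0.   -0.26 -0.01] 59.2 8.1
```

Emit:
move_arm:
  series:
    - {"gripper": 0.3, "translation": [-2, -0.4, 2], "twist": [0, 0, 0]}
    - {"gripper": 0.3, "translation": [-0.6, 0, 1.6], "twist": [0, 0, 0]}
    - {"gripper": 0.3, "translation": [-0.4, 0, 1], "twist": [0, 0, 0]}
    - {"gripper": 0.3, "translation": [0, 0, 0], "twist": [0, 0, 0]}
    - {"gripper": 0.3, "translation": [0, 0, 0], "twist": [0, 0, 0]}

```text
time: 8.52
tool_pos: [577.9, -182.8, 132.3]
tcp_rot: [-179.9, -19.5, 180.0]
ft_force: [-0.2, 0.2, -1.5]
finger_gap: 59.3
```

```bash
python3 st.py
```

```text
mouth [ 1.1 -0.3  3.5] zb [-0.003  0.001  1.   ] togo0 (array([-0.2,  0.3,  3.6]), array([-0.07,  0.17, -0.04])) [-0.2  0.2 -1.5] [ 0.02 -0.31 -0.05] 59.3 8.52
```

Emit:
move_arm:
  series:
    - {"gripper": 0.3, "translation": [0, 0, 1], "twist": [0, 0.1, 0]}
    - {"gripper": 0.3, "translation": [0, 0, 0.8], "twist": [0, 0, 0]}
    - {"gripper": 0.3, "translation": [0, 0, 0], "twist": [0, 0, 0]}

```text
time: 8.77
tool_pos: [577.4, -182.8, 130.8]
tcp_rot: [-179.9, -19.6, 180.0]
ft_force: [0.1, -0.4, -2.2]
finger_gap: 59.6
```

```bash
python3 st.py
```

```text
mouth [ 0.6 -0.4  1.9] zb [-0.002  0.002  1.   ] togo0 (array([-0.2,  0.3,  2. ]), array([-0.08,  0.09, -0.04])) [ 0.1 -0.4 -2.2] [-0.01 -0.29 -0.  ] 59.6 8.77
```

Emit:
move_arm:
  series:
    - {"gripper": 0.3, "translation": [-0.2, 0.2, 0.7], "twist": [0, 0.1, 0]}
    - {"gripper": 0.3, "translation": [-0.2, 0, 0.6], "twist": [0, 0, 0]}
    - {"gripper": 0.3, "translation": [0, 0, 0], "twist": [0, 0, 0]}

```text
time: 9.02
tool_pos: [577.7, -182.8, 130.6]
tcp_rot: [-179.9, -19.7, 179.9]
ft_force: [0.1, -0.1, -2.3]
finger_gap: 59.5
```

Emit:
move_arm:
  series:
    - {"gripper": 0.3, "translation": [-0.2, 0, 0.6], "twist": [0, 0, 0]}
    - {"gripper": 0.3, "translation": [0, 0, 0], "twist": [0, 0, 0]}

```text
time: 9.18
tool_pos: [577.9, -182.9, 130.5]
tcp_rot: [-179.9, -19.6, 179.9]
ft_force: [0.1, -0.5, -0.9]
finger_gap: 59.3
```

```bash
python3 st.py
```

```text
mouth [ 1.1 -0.4  1.6] zb [-0.001  0.002  1.   ] togo0 (array([0.4, 0.4, 1.9]), array([-0.12,  0.08, -0.05])) [ 0.1 -0.5 -0.9] [-0.02 -0.18  0.01] 59.3 9.18
```

Emit:
move_arm:
  series:
    - {"gripper": 0.3, "translation": [0, 0, 1], "twist": [0, 0, 0]}
    - {"gripper": 0.3, "translation": [0, 0, 1], "twist": [0, 0, 0]}

```text
time: 9.35
tool_pos: [577.9, -182.9, 130.4]
tcp_rot: [-179.8, -19.5, 179.9]
ft_force: [-1.3, 1.8, 6.5]
finger_gap: 59.6
```

```bash
python3 st.py
```

```text
mouth [ 1.2 -0.5  1.5] zb [-0.003  0.003  1.   ] togo0 (array([0.5, 0.4, 1.7]), array([-0.14,  0.19, -0.06])) [-1.3  1.8  6.5] [ 0.44  0.36 -0.08] 59.6 9.35
```

```bash
python3 - <<'E'
from fk import *
s,d=snap('scene','s3.png');T=cam(d);A=Rm(s['tcp_rot']);Mo=s['tool_pos']+A@MT;z=A@ZB
im=cv2.imread('pics/s3.png');x,y=204,200;k=7
im=cv2.resize(im[y:y+85,x:x+100],None,fx=k,fy=k,interpolation=cv2.INTER_CUBIC)
def circ(c,rad,col):
    for a in np.linspace(0,2*np.pi,60):
        u,v=proj(d,T,c+rad*np.array([np.cos(a),np.sin(a),0]));cv2.circle(im,(round((u+.5-x)*k),round((v+.5-y)*k)),1,col,-1)
circ(SEAT,30,(0,0,255));circ(SEAT,100,(0,0,255));circ(SEAT+[0,0,90],24.5,(0,0,255))
cv2.imwrite('pics/s3c.png',im);print(r.sense()['ft_force'])
E
```

```text
[0.01262236 0.6727256  5.11480345]
```

View pics/s3c.png

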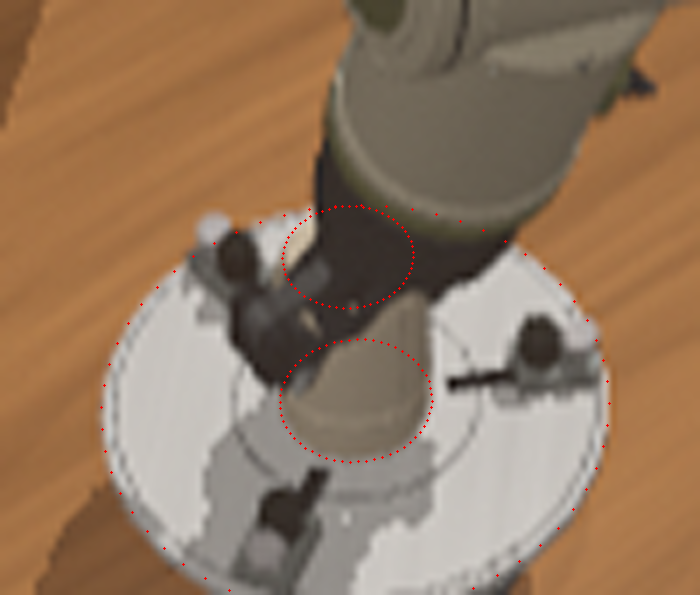

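The scene crop (7x) shows the rim's outline at u 283–432, bottom about 460. It lies on the red circle predicted for a seated rim (281–432, bottom 461), so the rim is on the head. The fingers are above the pins and between the jaws. Now I'll build up the push straight down.

Emit:
move_arm:
  series:
    - {"gripper": 0.3, "translation": [-0.5, 0, 1.4], "twist": [0, 0, 0]}
    - {"gripper": 0.3, "translation": [-0.5, 0, 1.4], "twist": [0, 0, 0]}
    - {"gripper": 0.3, "translation": [-0.5, 0, 1.4], "twist": [0, 0, 0]}

```text
time: 9.65
tool_pos: [578.2, -182.9, 130.3]
tcp_rot: [-179.8, -19.4, 179.9]
ft_force: [-3.0, 0.5, 9.5]
finger_gap: 59.4
```

```bash
python3 st.py
```

```text
mouth [ 1.5 -0.5  1.5] zb [-0.005  0.003  1.   ] togo0 (array([0.8, 0.4, 1.8]), array([-0.17,  0.26, -0.07])) [-3.   0.5  9.5] [0.5  0.97 0.01] 59.4 9.65
```

Emit:
move_arm:
  series:
    - {"gripper": 0.3, "translation": [0, 0, 1.6], "twist": [-0.3, 0.2, 0]}
    - {"gripper": 0.3, "translation": [0, 0, 1.6], "twist": [-0.3, 0.2, 0]}
    - {"gripper": 0.3, "translation": [0, 0, 1.6], "twist": [-0.3, 0.2, 0]}
    - {"gripper": 0.3, "translation": [0, 0, 1.6], "twist": [-0.3, 0.2, 0]}

```text
time: 9.98
tool_pos: [577.9, -183.5, 130.2]
tcp_rot: [179.1, -19.9, 179.9]
ft_force: [0.2, 0.8, 9.0]
finger_gap: 59.3
```

```bash
python3 st.py; python3 st.py
```

```text
mouth [ 0.9 -0.4  1.4] zb [ 0.004 -0.014  1.   ] togo0 (array([0.5, 0.9, 1.7]), array([ 0.91, -0.23, -0.1 ])) [0.2 0.8 9. ] [-0.03  0.38  0.  ] 59.3 9.98
mouth [ 0.9 -0.4  1.4] zb [ 0.004 -0.014  1.   ] togo0 (array([0.5, 0.9, 1.7]), array([ 0.91, -0.23, -0.1 ])) [0.2 0.8 9. ] [-0.03  0.38  0.  ] 59.3 9.98
```

Emit:
move_arm:
  series:
    - {"gripper": 0.3, "translation": [0, 0, 1.7], "twist": [0.3, -0.1, 0]}
    - {"gripper": 0.3, "translation": [0, 0, 1.8], "twist": [0.2, -0.1, 0]}
    - {"gripper": 0.3, "translation": [0, 0, 1.8], "twist": [0, 0, 0]}

```text
time: 10.23
tool_pos: [578.0, -183.3, 130.2]
tcp_rot: [179.7, -19.5, 179.9]
ft_force: [-1.0, 0.1, 8.3]
finger_gap: 59.5
```

```bash
python3 st.py
```

```text
mouth [ 1.2 -0.5  1.3] zb [-0.004 -0.006  1.   ] togo0 (array([0.6, 0.7, 1.6]), array([ 0.39,  0.25, -0.12])) [-1.   0.1  8.3] [ 0.44  0.48 -0.07] 59.5 10.23
```

Emit:
move_arm:
  series:
    - {"gripper": 0.3, "translation": [0, 0, 1.8], "twist": [0, 0, 0]}

```text
time: 10.32
tool_pos: [578.0, -183.2, 130.1]
tcp_rot: [179.7, -19.3, 179.9]
ft_force: [0.7, 1.3, 9.4]
finger_gap: 59.3
```

```bash
python3 st.py
```

```text
mouth [ 1.3 -0.5  1.3] zb [-0.006 -0.005  1.   ] togo0 (array([0.6, 0.7, 1.6]), array([ 0.36,  0.35, -0.13])) [0.7 1.3 9.4] [ 0.48  0.52 -0.09] 59.3 10.32
```

Emit:
move_arm:
  series:
    - {"gripper": 0.3, "translation": [0, 0, 2], "twist": [-0.2, 0.2, 0]}
    - {"gripper": 0.3, "translation": [0, 0, 2], "twist": [-0.1, 0.1, 0]}
    - {"gripper": 0.3, "translation": [0, 0, 2], "twist": [0, 0.1, 0]}
    - {"gripper": 0.3, "translation": [0, 0, 2], "twist": [0, 0.1, 0]}

```text
time: 10.65
tool_pos: [578.0, -183.2, 130.1]
tcp_rot: [179.5, -19.4, 179.9]
ft_force: [-1.0, 2.2, 10.0]
finger_gap: 59.8
```

```bash
python3 st.py
```

```text
mouth [ 1.3 -0.4  1.2] zb [-0.005 -0.008  1.   ] togo0 (array([0.6, 0.7, 1.5]), array([ 0.54,  0.28, -0.14])) [-1.   2.2 10. ] [ 0.28  0.59 -0.08] 59.8 10.65
```

Emit:
move_arm:
  series:
    - {"gripper": 0.3, "translation": [0, 0, 2], "twist": [0, 0.1, 0]}
    - {"gripper": 0.3, "translation": [0, 0, 2], "twist": [0, 0.1, 0]}

```text
time: 10.82
tool_pos: [578.0, -183.3, 130.1]
tcp_rot: [179.6, -19.4, 179.8]
ft_force: [-0.5, 0.8, 9.9]
finger_gap: 59.3
```

```bash
python3 st.py
```

```text
mouth [ 1.3 -0.5  1.2] zb [-0.005 -0.007  1.   ] togo0 (array([0.6, 0.8, 1.5]), array([ 0.48,  0.29, -0.15])) [-0.5  0.8  9.9] [ 0.43  0.64 -0.14] 59.3 10.82
```

Emit:
move_arm:
  series:
    - {"gripper": 0.3, "translation": [0, 0.1, 2.2], "twist": [0, 0.1, 0]}
    - {"gripper": 0.3, "translation": [0, 0.1, 2.2], "twist": [0, 0.1, 0]}
    - {"gripper": 0.3, "translation": [0, 0.1, 2.2], "twist": [0, 0.1, 0]}
    - {"gripper": 0.3, "translation": [0, 0.1, 2.2], "twist": [0, 0.1, 0]}
    - {"gripper": 0.3, "translation": [0, 0.1, 2.2], "twist": [0, 0.1, 0]}
    - {"gripper": 0.3, "translation": [0, 0.1, 2.2], "twist": [0, 0.1, 0]}
    - {"gripper": 0.3, "translation": [0, 0.1, 2.2], "twist": [0, 0.1, 0]}
    - {"gripper": 0.3, "translation": [0, 0.1, 2.2], "twist": [0, 0.1, 0]}

```text
time: 11.48
tool_pos: [578.0, -183.1, 130.2]
tcp_rot: [179.9, -19.3, 179.8]
ft_force: [-1.1, 1.5, 11.2]
finger_gap: 59.2
```

```bash
python3 st.py
```

```text
mouth [ 1.4 -0.5  1.3] zb [-0.008 -0.002  1.   ] togo0 (array([0.6, 0.6, 1.6]), array([ 0.21,  0.43, -0.23])) [-1.1  1.5 11.2] [ 0.51  0.68 -0.1 ] 59.2 11.48
```

Emit:
move_arm:
  series:
    - {"gripper": 0.3, "translation": [0, 0, 2.1], "twist": [-0.15, 0.2, 0]}
    - {"gripper": 0.3, "translation": [0, 0, 2.1], "twist": [-0.15, 0.2, 0]}
    - {"gripper": 0.3, "translation": [0, 0, 2.1], "twist": [-0.15, 0.2, 0]}
    - {"gripper": 0.3, "translation": [0, 0, 2.1], "twist": [-0.15, 0.2, 0]}
    - {"gripper": 0.3, "translation": [0, 0, 2.1], "twist": [-0.1, 0.2, 0]}
    - {"gripper": 0.3, "translation": [0, 0, 2.1], "twist": [-0.1, 0.2, 0]}
    - {"gripper": 0.3, "translation": [0, 0, 2.1], "twist": [-0.1, 0.2, 0]}
    - {"gripper": 0.3, "translation": [0, 0, 2.1], "twist": [-0.1, 0.2, 0]}

```text
time: 12.15
tool_pos: [577.9, -183.5, 130.2]
tcp_rot: [179.2, -20.0, 179.7]
ft_force: [-0.8, 2.0, 10.6]
finger_gap: 59.3
```

```bash
python3 st.py
```

```text
mouth [ 0.9 -0.4  1.4] zb [ 0.005 -0.014  1.   ] togo0 (array([0.5, 0.9, 1.7]), array([ 0.94, -0.29, -0.26])) [-0.8  2.  10.6] [ 0.15  0.55 -0.08] 59.3 12.15
```

Emit:
move_arm:
  series:
    - {"gripper": 0.3, "translation": [0, 0, 2.1], "twist": [0.1, -0.1, 0]}
    - {"gripper": 0.3, "translation": [0, 0, 2.1], "twist": [0.1, 0, 0]}
    - {"gripper": 0.3, "translation": [0, 0, 2.1], "twist": [0, 0.1, 0]}
    - {"gripper": 0.3, "translation": [0, 0, 2.1], "twist": [-0.05, 0.1, 0]}
    - {"gripper": 0.3, "translation": [0, 0, 2.1], "twist": [-0.05, 0.1, 0]}
    - {"gripper": 0.3, "translation": [0, 0, 2.1], "twist": [-0.05, 0.1, 0]}
    - {"gripper": 0.3, "translation": [0, 0, 2.1], "twist": [-0.05, 0.1, 0]}
    - {"gripper": 0.3, "translation": [0, 0, 2.1], "twist": [-0.05, 0.1, 0]}

```text
time: 12.82
tool_pos: [577.9, -183.3, 130.1]
tcp_rot: [179.4, -19.6, 179.7]
ft_force: [-1.6, 2.1, 10.4]
finger_gap: 59.4
```

```bash
python3 st.py
```

```text
mouth [ 1.1 -0.4  1.2] zb [-0.002 -0.01   1.   ] togo0 (array([0.6, 0.8, 1.5]), array([ 0.7 ,  0.1 , -0.32])) [-1.6  2.1 10.4] [ 0.22  0.6  -0.05] 59.4 12.82
```

Emit:
move_arm:
  series:
    - {"gripper": 0.3, "translation": [0.1, 0.1, 2.1], "twist": [-0.05, 0.12, 0]}
    - {"gripper": 0.3, "translation": [0.1, 0.1, 2.1], "twist": [-0.05, 0.12, 0]}
    - {"gripper": 0.3, "translation": [0.1, 0.1, 2.1], "twist": [-0.05, 0.12, 0]}
    - {"gripper": 0.3, "translation": [0.1, 0.1, 2.1], "twist": [-0.05, 0.12, 0]}
    - {"gripper": 0.3, "translation": [0.1, 0.1, 2.1], "twist": [-0.05, 0.12, 0]}
    - {"gripper": 0.3, "translation": [0.1, 0.1, 2.1], "twist": [-0.05, 0.12, 0]}
    - {"gripper": 0.3, "translation": [0.1, 0.1, 2.1], "twist": [-0.05, 0.12, 0]}
    - {"gripper": 0.3, "translation": [0.1, 0.1, 2.1], "twist": [-0.05, 0.12, 0]}

```text
time: 13.48
tool_pos: [578.0, -183.3, 130.2]
tcp_rot: [179.4, -19.6, 179.6]
ft_force: [-0.1, 1.5, 9.8]
finger_gap: 59.5
```

Emit:
move_arm:
  series:
    - {"gripper": 0.3, "translation": [0, 0, 2.1], "twist": [-0.05, 0.12, 0]}
    - {"gripper": 0.3, "translation": [0, 0, 2.1], "twist": [-0.05, 0.12, 0]}
    - {"gripper": 0.3, "translation": [0, 0, 2.1], "twist": [-0.05, 0.12, 0]}
    - {"gripper": 0.3, "translation": [0, 0, 2.1], "twist": [-0.05, 0.12, 0]}
    - {"gripper": 0.3, "translation": [0, 0, 2.1], "twist": [-0.05, 0.12, 0]}
    - {"gripper": 0.3, "translation": [0, 0, 2.1], "twist": [-0.05, 0.12, 0]}
    - {"gripper": 0.3, "translation": [0, 0, 2.1], "twist": [-0.05, 0.12, 0]}
    - {"gripper": 0.3, "translation": [0, 0, 2.1], "twist": [-0.05, 0.12, 0]}

```text
time: 14.15
tool_pos: [578.0, -183.3, 130.1]
tcp_rot: [179.4, -19.6, 179.6]
ft_force: [-0.9, 1.2, 9.9]
finger_gap: 59.6
```

```bash
python3 st.py
```

```text
mouth [ 1.1 -0.4  1.2] zb [-0.001 -0.011  1.   ] togo0 (array([0.6, 0.8, 1.5]), array([ 0.8 ,  0.06, -0.42])) [-0.9  1.2  9.9] [ 0.11  0.59 -0.07] 59.6 14.15
```

Emit:
move_arm:
  series:
    - {"gripper": 0.3, "translation": [0, 0, 2.3], "twist": [-0.04, 0.12, 0]}
    - {"gripper": 0.3, "translation": [0, 0, 2.3], "twist": [-0.04, 0.12, 0]}
    - {"gripper": 0.3, "translation": [0, 0, 2.3], "twist": [-0.04, 0.12, 0]}
    - {"gripper": 0.3, "translation": [0, 0, 2.3], "twist": [-0.04, 0.12, 0]}
    - {"gripper": 0.3, "translation": [0, 0, 2.3], "twist": [-0.04, 0.12, 0]}
    - {"gripper": 0.3, "translation": [0, 0, 2.3], "twist": [-0.04, 0.12, 0]}
    - {"gripper": 0.3, "translation": [0, 0, 2.3], "twist": [-0.04, 0.12, 0]}
    - {"gripper": 0.3, "translation": [0, 0, 2.3], "twist": [-0.04, 0.12, 0]}

```text
time: 14.82
tool_pos: [577.9, -183.3, 130.1]
tcp_rot: [179.4, -19.6, 179.5]
ft_force: [-1.3, 2.0, 10.8]
finger_gap: 59.4
```

Emit:
move_arm:
  series:
    - {"gripper": 0.3, "translation": [0, 0, 2.3], "twist": [-0.04, 0.12, 0]}
    - {"gripper": 0.3, "translation": [0, 0, 2.3], "twist": [-0.04, 0.12, 0]}
    - {"gripper": 0.3, "translation": [0, 0, 2.3], "twist": [-0.04, 0.12, 0]}
    - {"gripper": 0.3, "translation": [0, 0, 2.3], "twist": [-0.04, 0.12, 0]}
    - {"gripper": 0.3, "translation": [0, 0, 2.3], "twist": [-0.04, 0.12, 0]}
    - {"gripper": 0.3, "translation": [0, 0, 2.3], "twist": [-0.04, 0.12, 0]}
    - {"gripper": 0.3, "translation": [0, 0, 2.3], "twist": [-0.04, 0.12, 0]}
    - {"gripper": 0.3, "translation": [0, 0, 2.3], "twist": [-0.04, 0.12, 0]}

```text
time: 15.48
tool_pos: [577.9, -183.3, 130.1]
tcp_rot: [179.4, -19.6, 179.5]
ft_force: [-0.3, 2.4, 11.5]
finger_gap: 59.2
```

```bash
python3 - <<'E'
from h import *
for i in range(4):
    print(r.sense()['ft_force'].round(1));d=r.snapshot('scene')
s=r.sense();print(s['ft_force'].round(1),s['tool_pos'],s['time'])
im=d['pixels'][:,:,::-1];cv2.imwrite('pics/s4.png',cv2.resize(im[150:350,150:400],None,fx=3,fy=3,interpolation=cv2.INTER_CUBIC))
E
```

```text
[-0.3  2.4 11.5]
[-1.5  2.3 11.3]
[-1.6  2.4 11. ]
[-0.5  2.2 10.5]
[-1.8  1.8 11.2] [ 577.92635582 -183.30030469  130.13396705] 15.6833
```

View pics/s4.png

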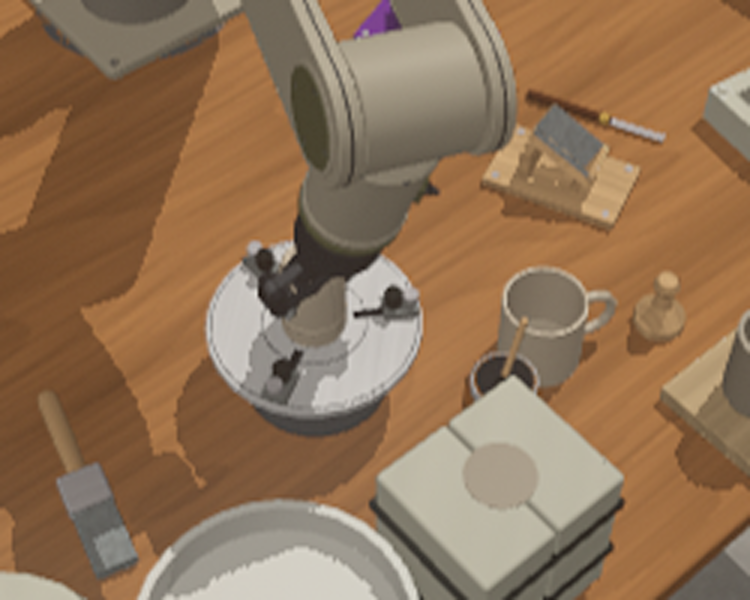

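The picture shows the beaker mouth down in the middle of the wheel head at crop (315,315). The jaws and the bystanders in view are where they were. With the target held, the push stays steady (Fz 10.5–11.5 N after about 2 N of beaker weight, so about 13 N on the rim). I'm handing it in.

```bash
python3 -c "
from bench import r
print(r.sense()['ft_force']);print(r.hand_in())"
```

```text
[-1.77643868  1.83344368 11.23702003]
the job is handed in; nothing more can be done
None
```

The beaker is out of the wooden cradle and standing mouth down over the plug. I pressed it straight down for about 5 s and handed the job in at 15.7 s with the push and grip still on.

**Seating:** The rim's outline in the scene camera matched the outline expected for a seated rim to within about a pixel. By the arm's own reading the mouth is about 1 mm off the wheel's axis. Contact came 1.5 mm higher than I had worked out, which is within measuring error.

**Push:** The wrist read 10–11.5 N upward while pressing. It also carries about 2 N of beaker weight, so the rim bears about 12–13 N. No reading passed 11.5 N upward or 2.4 N sideways (apart from one brief 3 N) during the press.

**Hand clearance:** The fingertips are about 40 mm above the wheel head, above the 28 mm pins and between the jaws.

**Less certain:**
- **Hand angle:** I had to grip the beaker with the hand tilted 20° to its axis, because the arm could not reach in along the axis.
- **Flatness of the rim:** It rests on the force and moment readings and the picture, good to about 0.5°. Those readings shifted from one side of the rim to the other as I adjusted the tilt.
- **Bystanders:** The ones visible in the last picture had not moved. The bowl was hidden behind the arm there, but it was in place shortly before the beaker went down.

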